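Tip a flanged tank fitting into the wash tub

ROBOT

A 6-joint arm with a two-finger parallel gripper is mounted at the origin on the work surface. World frame = base frame: x ahead of the robot, y to its left, z up, the work surface at z = 0. Lengths are in m, angles in rad, forces in N, time in s.
With the tool pointing down it reaches from about 0.4 to 0.825 m from the base axis. Payload 7 kg.
Tool frame: the origin (TCP) lies at the centre of the arm's flange, where the gripper is bolted on; the fingertips stand 178 mm ahead of it and the grasp point (between the pads) lies 159 mm ahead of it (arm.tip_reach is the distance from the TCP to the fingertips, in m); z points along the fingers, y is the direction in which the jaws open and shut (so a half turn about z gives the same grasp; the last joint's range is limited). The gripper opens to 88 mm and grips with 3 to 60 N. Pads are 19 mm wide; open, the fingers measure 130 mm over their backs; the gripper's body (78 mm by 193 mm) begins 47 mm behind the grasp point.
Start: joints at [-1.031, 0.359, 0.012, 0, -1.224, -0.288], TCP at [0.168, -0.654, 0.405] pointing down, gripper open.
Joint ranges: [-3.07, 3.07], [-1.43, 2.12], [-1.02, 1.25], [-3.03, 1.67], [-3.05, -0], [-3.03, 3.03]. Speed limits (rad/s): [2.39, 2.39, 3.01, 3.14, 3.14, 3.14].

INTERFACE

Orientations are given as [roll, pitch, yaw] about the fixed x, y, z axes, in that order (R = Rz(yaw) Ry(pitch) Rx(roll)).
In Python, from station import arm gives the robot as it stands.
- The arm moves only by the shell command python3 -m inch 'ROWS' [OPENING] [FORCE]. ROWS is JSON, a list that holds one entry, the list of rows, each a list of 6 numbers: the shift along the world's x, y, z in units of 200 mm (1.0 is 200 mm), then the turn, a rotation vector about the world's x, y, z in units of 180 degrees (1.0 is 180 degrees). A call has 1 to 8 rows; each row is the pose to reach, as a shift and turn from the pose commanded when the call began, turning the shorter way round; what a row does not reach only later rows make up. A row lasts 1/8 s, in which the tool goes at most 62.5 mm and 10.7 degrees, less where a joint would pass 70% of its speed; a pose out of reach is approached as far as the arm can. A call with a number of a shift or a turn outside -1 to 1 is refused whole. A call with a gripper value outside its range is refused whole. OPENING is the finger opening in mm, from 0 to 87.6, set as the call begins (- or left out, the last holds). The fingers move at their own pace and stop on an object; FORCE is the grip in N (left out, the last holds). Time passes only in rows, so rows that repeat a pose let the fingers close. It gives the time, the measured TCP pose, the force and the opening at its end, in the units of the state.
- arm.get_state(): the state, without advancing time (a new reading comes with each control period).
- arm.grab_frame(name): name is "scene" or "top" or "wrist"; returns the picture (400x640x3 uint8, blue, green, red); there is no depth.
- arm.camera_params(name): a dict with "vertical_fov" (degrees; the focal length in pixels is half the picture's height over the tangent of half this angle, whatever the lens; pixels are square), "cx", "cy" (the principal point, pixels), "pose" (4x4, takes a point from camera to world coordinates). Camera axes: x right, y down, z forward; pixel columns grow to the right and rows downward; lengths in m; the calibration is good to about 2 mm. A picture is of the moment at which its call begins: read the wrist's pose just before it. camera_params takes no time and is no camera call; for the wrist camera it gives the pose at the moment of the call.
- arm.job_done(): hands the job in, once; it reports no verdict.
Trained networks look in the newest picture that a camera, given by its name, has taken for a name from the list of things; names that differ only in an ending like _2 or _b are one class to them, and where a whole thing is asked for, a point or a joint stands for the part that bears it (a point fixed in the world has none). Each returns a list of dicts, best first, with "score" (0 to 1); they miss things now and then, are a little off and sometimes report something else, mostly with a low value. They report only what shows in the picture. A call takes as long as a camera call. They do not tell look-alikes from the thing itself.
- arm.search_frame(target, camera): "box" ([left, top, right, bottom] in pixels, round what is visible of it).
- arm.regions_of(target, camera): "region" (400x640 bool, what is visible of it) and "box" ([left, top, right, bottom] in pixels, round what is visible of it).
The state is a dict: "t": time; "q": joint angles; "qd": joint speeds; "joint_efforts": joint torques, N m; "eef_pos": TCP position; "ee_rot": TCP orientation; "force": force on the tool from outside, world axes, zero at the start; "moment": the same for the moment, N m; "width": finger opening in m.
Only numpy, scipy, OpenCV 4.12 (cv2) and the standard library are available. Lean on these libraries where they do the work, as an engineer would, in place of code of your own. Each camera call takes 0.05 s, during which the arm holds its last target.

TASK

Pick up the flanged tank fitting (the upright grey pipe piece with a wide round foot, not the sleeve, cap or elbow) and set it gently, foot down, on the ring mark of the tipping tray. Do not drop it, and let go so that its own weight tips the tray and it slides into the wash tub; then keep clear so that the tray swings back level, empty.

Things in the scene. Friction and masses are not known exactly. Their poses are not given: they have to be found in the camera images.
- fitting_center (a point): Centre of the flanged tank fitting, a loose grey plastic piece (0.13 to 0.20 kg) standing upright on the bench: round foot 56 mm across, 8 mm thick, with a round stem 38 mm across above it; 60 mm tall in all, dark bore in the top. This point is on the axis, 30 mm above its underside; z up. A sleeve, an end cap and an elbow of the same plastic stand about it, in any order.
- tray (a joint): Tilt of the aluminium tipping tray about its level pivot, rad: 0 = level, where its counterweight holds it (0.035 N m); 0.5 = fully tipped towards the tub (stop). It tips under the fitting's weight on the ring mark; empty, it swings back to 0 by itself in about a second. The counterweight reaches 90 mm behind the pivot and 20 mm above it.
- tray_pad (a point): Centre of the 60 mm ring mark on the tray's face, 50 mm from the pivot towards the tub, 146 mm above the bench when level; moves with the tray. x along the tray to the tub, y across it, z up. Slick flat floor from 50 mm behind to 75 mm ahead (open edge) and 50 mm to either side; rims 8 to 10 mm high. The fitting slides off along x; fingers closing along y leave its way free.
- tub_floor (a point): Centre of the inner floor of the open clear wash tub, fixed beyond the tray's open edge as one unit with it: 5 mm above the bench, 156 mm from the ring mark along x. Axes as those of the level tray. Inside 220 mm long (x), 190 mm wide (y); walls 5 mm thick, rim 70 mm above the bench.
There are look-alikes about, which are no part of the job. What is shaped like the part that bears fitting_center but yellow is not meant.

How it is judged:
On the way, in this order (a step that is already met when the one before it is completed fails the run):
1. the fitting, still held, is brought down upright onto or close above (15 mm) the tray at the ring mark (its centre within 20 mm of the mark's centre along and across the tray) (x of fitting_center in the frame of tray_pad between -0.02 and 0.02 m and y of fitting_center in the frame of tray_pad between -0.02 and 0.02 m and z of fitting_center in the frame of tray_pad between 0.01 and 0.045 m and angle between fitting_center's own z axis and vertical below 0.6 rad and contact force between the fingers and fitting above 0.5 N), for 0.04 s.
2. with the fitting on it, let go, the tray tips (more than 0.25 rad) with no finger on tray or fitting (value of joint tray above 0.25 rad and x of fitting_center in the frame of tray_pad between -0.04 and 0.09 m and y of fitting_center in the frame of tray_pad between -0.05 and 0.05 m and z of fitting_center in the frame of tray_pad between 0 and 0.06 m and contact force between the fingers and fitting below 0.1 N and contact force between the fingers and tray below 0.1 N), for 0.04 s.
At the end, for the whole second after the job is handed in: The fitting lies at rest (under 0.03 m/s) inside the wash tub, its centre within the inner walls (110 mm along and 95 mm across from the floor's centre) and less than 60 mm above the tub's floor; the tray has swung back level (under 0.06 rad) (x of fitting_center in the frame of tub_floor between -0.11 and 0.11 m and y of fitting_center in the frame of tub_floor between -0.095 and 0.095 m and z of fitting_center in the frame of tub_floor between 0 and 0.06 m and linear speed of fitting below 0.03 m/s and value of joint tray below 0.06 rad); the robot touches nothing.
It also fails if it takes over 38 s, if anything falls off the work surface, if the arm or the gripper's body presses on something with over 40 N, if the wrist force passes 120 N, or if a joint passes its speed limit or range.

## Working session

There is one attempt and no reset: what is moved stays moved. The work goes in short steps, Python scripts to look and compute and a shell command to move; the robot and the scene stay as the last step left them, time stands still between calls to the robot, and variables do not carry over. Pictures are saved under pics/ and viewed, and the job is handed in when it is done.

```bash
mkdir -p pics; ls; cat > h.py <<'E'
from station import arm
import numpy as np, cv2
def P(c):
    p=arm.camera_params(c); f=200/np.tan(np.radians(p["vertical_fov"])/2); return f,p["cx"],p["cy"],np.array(p["pose"])
def at_z(c,u,v,z,par=None):
    f,cx,cy,T=par or P(c); d=T[:3,:3]@np.array([(u-cx)/f,(v-cy)/f,1]); o=T[:3,3]
    return o+d*(z-o[2])/d[2]
def proj(c,X,par=None):
    f,cx,cy,T=par or P(c); q=T[:3,:3].T@(np.array(X)-T[:3,3]); return np.array([f*q[0]/q[2]+cx,f*q[1]/q[2]+cy])
E
python3 - <<'E'
from h import *
np.set_printoptions(precision=3,suppress=True)
for c in ("scene","top"):
    im=arm.grab_frame(c); cv2.imwrite(f"pics/{c}1.png",im); print(c,P(c))
    for t in ("fitting_center","tray","tray_pad"):
        for r in arm.search_frame(t,c)[:4]: print(t,r)
print(arm.get_state())
E
```

```text
pics
scene (np.float64(456.65902328409044), 327.2194386250262, 199.8891761560521, array([[ 0.618,  0.633, -0.467,  0.948],
       [ 0.786, -0.502,  0.36 , -0.383],
       [-0.007, -0.59 , -0.808,  0.945],
       [ 0.   ,  0.   ,  0.   ,  1.   ]]))
fitting_center {'box': [233.6, 209.9, 256.1, 235.7], 'score': 0.85}
fitting_center {'box': [249.3, 243.8, 275.3, 276.1], 'score': 0.83}
fitting_center {'box': [296.2, 219.4, 317.7, 254.6], 'score': 0.66}
tray {'box': [348.4, 151.1, 446.1, 222.3], 'score': 0.72}
tray_pad {'box': [348.6, 150.7, 449.1, 223.0], 'score': 0.59}
top (np.float64(371.67213306765336), 321.1842511487435, 198.22681989210025, array([[-0.015, -0.987,  0.157,  0.355],
       [-1.   ,  0.017,  0.006, -0.017],
       [-0.009, -0.157, -0.988,  0.916],
       [ 0.   ,  0.   ,  0.   ,  1.   ]]))
fitting_center {'box': [382.3, 204.2, 409.4, 228.1], 'score': 0.96}
fitting_center {'box': [336.2, 198.0, 360.6, 224.8], 'score': 0.91}
fitting_center {'box': [376.2, 252.3, 398.2, 279.7], 'score': 0.9}
tray {'box': [210.3, 141.1, 314.8, 189.0], 'score': 0.85}
tray_pad {'box': [210.6, 141.1, 313.3, 191.9], 'score': 0.77}
{'t': 0.4, 'q': array([-1.031,  0.359,  0.012, -0.   , -1.224, -0.288]), 'qd': array([ 0.001, -0.002,  0.001, -0.   ,  0.   , -0.   ]), 'joint_efforts': array([ -0.002, -58.167,  29.292,   6.993,   0.011,  -0.   ]), 'eef_pos': array([ 0.168, -0.654,  0.405]), 'ee_rot': array([ 3.141, -0.   , -2.89 ]), 'force': array([0.218, 0.057, 0.022]), 'moment': array([-0.005,  0.03 , -0.02 ]), 'width': 0.08763289762187296}
```

View pics/scene1.png

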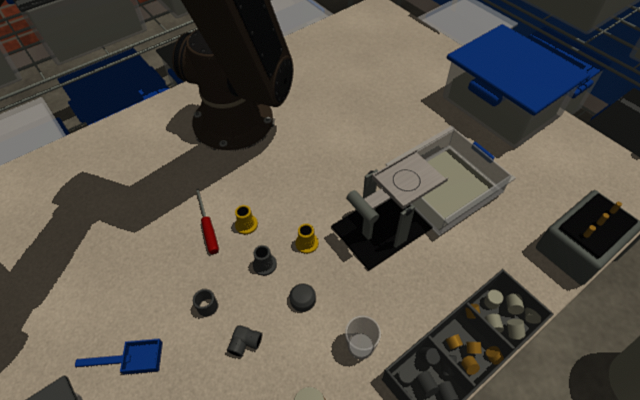

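View pics/top1.png

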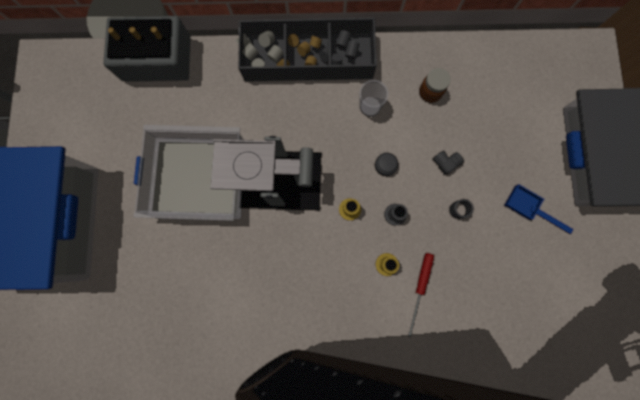

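```bash
python3 - <<'E'
import cv2
a=cv2.imread("pics/scene1.png")[190:290,220:340]; cv2.imwrite("pics/crop_s.png",cv2.resize(a,None,fx=5,fy=5,interpolation=cv2.INTER_CUBIC))
a=cv2.imread("pics/top1.png")[100:290,190:420]; cv2.imwrite("pics/crop_t.png",cv2.resize(a,None,fx=3,fy=3,interpolation=cv2.INTER_CUBIC))
E
```

```text
(no output)
```

View pics/crop_s.png

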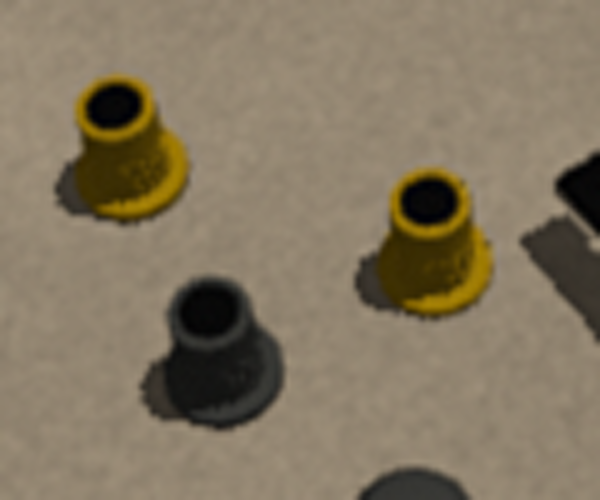

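View pics/crop_t.png

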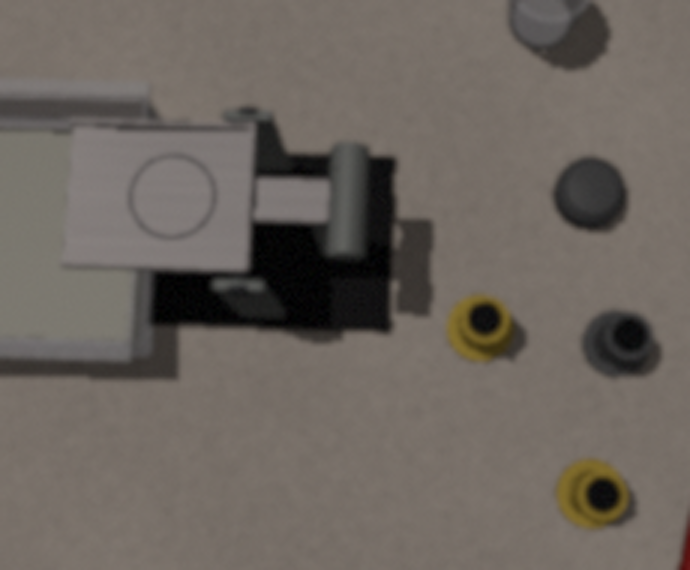

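The grey fitting is the middle dark flanged piece: bore near (262,252) in scene and (400,211) in top. The ring mark is at about (406.5,180.5) in scene and (247,165) in top. Next I locate both.

```bash
python3 - <<'E'
from h import *
np.set_printoptions(precision=4,suppress=True)
print("bore", at_z("top",399.7,211,.06), at_z("scene",262,252.3,.06))
print("foot", at_z("top",396.0,214.3,.008), )
print("ring", at_z("top",247.3,165.3,.146), at_z("scene",406.5,180.5,.146))
# tray edges top
for n,uv in dict(tubL_top=(190+75/3,100+128/3),tubside_bot=(190+63/3,100+266/3),near_top=(190+254/3,100+126/3),near_bot=(190+250/3,100+271/3)).items(): print(n,at_z("top",*uv,.153))
print("yellow", at_z("top",190+485/3,100+318/3,.06), at_z("top",190+603/3,100+494/3,.06)); print("cap",at_z("top",386,163,.03))
print("cw",at_z("top",190+348/3,100+145/3,.166),at_z("top",190+346/3,100+255/3,.166))
# refine ring by darkness
for c,(u,v) in (("top",(247,165)),("scene",(406,180))):
    im=cv2.imread(f"pics/{c}1.png",0)[int(v)-22:int(v)+23,int(u)-26:int(u)+27]
    cv2.imwrite(f"pics/ring_{c}.png",cv2.resize(im,None,fx=10,fy=10,interpolation=cv2.INTER_CUBIC))
E
```

```text
bore [ 0.4587 -0.1927  0.06  ] [ 0.4591 -0.1908  0.06  ]
foot [ 0.457  -0.1939  0.008 ]
ring [0.5517 0.1444 0.146 ] [0.5535 0.1448 0.146 ]
tubL_top [0.6007 0.2128 0.153 ]
tubside_bot [0.501  0.2183 0.153 ]
near_top [0.5999 0.0853 0.153 ]
near_bot [0.4952 0.0877 0.153 ]
yellow [ 0.4722 -0.0819  0.06  ] [ 0.3367 -0.1671  0.06  ]
cap [ 0.5811 -0.1711  0.03  ]
cw [0.5808 0.018  0.166 ] [0.5029 0.0201 0.166 ]
```

```bash
python3 -m inch '[[[0.1,0.15,0,0,0,0.03],[0.2,0.35,0,0,0,0.06],[0.3,0.52,0,0,0,0.1],[0.42,0.68,0,0,0,0.13],[0.5,0.8,0,0,0,0.17],[0.5,0.8,0,0,0,0.2]]]'; python3 -m inch '[[[0.1,0.15,0,0,0,0.03],[0.25,0.35,0,0,0,0.08],[0.35,0.5,0,0,0,0.12],[0.45,0.6,0,0,0,0.16],[0.5,0.7,0,0,0,0.208],[0.5,0.7,0,0,0,0.208]]]'
```

```text
t: 1.15
eef_pos: [0.2691, -0.4922, 0.4053]
ee_rot: [-3.141, 0.0, -2.256]
force: [0.1, -0.4, -0.1]
width: 0.0875
t: 1.9
eef_pos: [0.3687, -0.3528, 0.4049]
ee_rot: [-3.141, -0.0, -1.606]
force: [-1.0, -0.2, 1.4]
width: 0.0876
```

```bash
python3 -m inch '[[[0.15,0.25,0,0,0,0],[0.3,0.5,0,0,0,0],[0.4,0.7,0,0,0,0],[0.45,0.8,0,0,0,0],[0.45,0.8,0,0,0,0]]]'; python3 - <<'E'
from h import *
np.set_printoptions(precision=4,suppress=True)
par=P("wrist"); im=arm.grab_frame("wrist"); cv2.imwrite("pics/w1.png",im); print(par)
for r in arm.search_frame("fitting_center","wrist"): print(r)
print(proj("wrist",[.4585,-.192,.06],par))
print(arm.get_state()["eef_pos"])
E
```

```text
t: 2.52
eef_pos: [0.4586, -0.1932, 0.4047]
ee_rot: [-3.141, -0.0, -1.608]
force: [-0.6, 0.0, -0.2]
width: 0.0874
(np.float64(356.36449541542527), 315.72184608104794, 201.1048200455622, array([[-0.9993,  0.0364,  0.0111,  0.4568],
       [ 0.0381,  0.9559,  0.2911, -0.2725],
       [-0.    ,  0.2913, -0.9566,  0.3853],
       [ 0.    ,  0.    ,  0.    ,  1.    ]]))
{'box': [401.5, 165.6, 464.3, 228.2], 'score': 0.79}
{'box': [291.0, 143.9, 344.9, 200.0], 'score': 0.63}
{'box': [284.5, 243.8, 331.1, 291.4], 'score': 0.63}
{'box': [194.6, 318.3, 314.5, 369.6], 'score': 0.17}
[317.1911 182.2473]
[ 0.4579 -0.1942  0.4047]
```

View pics/w1.png

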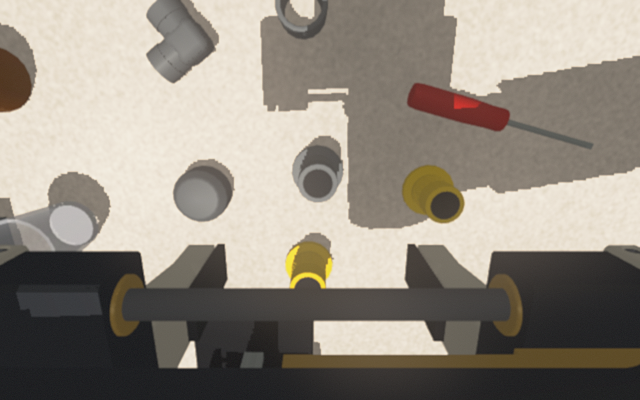

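The wrist view shows the grey fitting's bore at (318,182), against a projected (317,182), so the estimates agree. Descending.

```bash
python3 -m inch '[[[0,0.01,-0.2,0,0,0],[0,0.01,-0.45,0,0,0],[0,0.01,-0.65,0,0,0],[0,0.01,-0.8,0,0,0],[0,0.01,-0.9,0,0,0],[0,0.01,-0.9,0,0,0]]]' && python3 -m inch '[[[0,0,-0.06,0,0,0],[0,0,-0.12,0,0,0],[0,0,-0.12,0,0,0]]]' && python3 -m inch '[[[0,0,0,0,0,0],[0,0,0,0,0,0],[0,0,0,0,0,0],[0,0,0,0,0,0],[0,0,0,0,0,0],[0,0,0,0,0,0]]]' 20 15;  python3 -m inch '[[[0,0,0,0,0,0],[0,0,0,0,0,0],[0,0,0,0,0,0],[0,0,0,0,0,0]]]'
```

```text
t: 3.38
eef_pos: [0.4571, -0.1928, 0.2234]
ee_rot: [3.138, -0.0, -1.61]
force: [-0.4, -0.5, 0.8]
width: 0.0877
t: 3.75
eef_pos: [0.4578, -0.1918, 0.2]
ee_rot: [3.14, 0.0, -1.608]
force: [-0.0, 0.2, 0.1]
width: 0.0876
t: 4.5
eef_pos: [0.458, -0.1917, 0.2007]
ee_rot: [3.141, 0.0, -1.608]
force: [-0.5, 0.8, 1.6]
width: 0.0372
t: 5.0
eef_pos: [0.458, -0.1917, 0.2007]
ee_rot: [3.141, -0.0, -1.608]
force: [-2.6, 0.9, 4.0]
width: 0.0367
```

```bash
python3 -m inch '[[[0,0,0.1,0,0,0],[0,0,0.3,0,0,0],[0,0,0.5,0,0,0],[0,0,0.75,0,0,0],[0,0,0.95,0,0,0],[0,0,1,0,0,0]]]' && python3 -m inch '[[[0.05,0.1,0.1,0,0,0],[0.12,0.3,0.2,0,0,0],[0.18,0.5,0.2,0,0,0],[0.22,0.65,0.2,0,0,0],[0.25,0.8,0.2,0,0,0],[0.25,0.85,0.2,0,0,0],[0.25,0.85,0.2,0,0,0]]]'; python3 - <<'E'
from h import *
for c in ("wrist","scene","top"): cv2.imwrite(f"pics/{c}2.png",arm.grab_frame(c))
E
```

```text
t: 5.75
eef_pos: [0.4587, -0.1917, 0.4032]
ee_rot: [-3.136, -0.0, -1.608]
force: [0.3, -0.7, -1.8]
width: 0.037
t: 6.62
eef_pos: [0.508, -0.0214, 0.4397]
ee_rot: [3.14, -0.0, -1.607]
force: [-0.5, -0.6, -1.8]
width: 0.0369
```

View pics/wrist2.png

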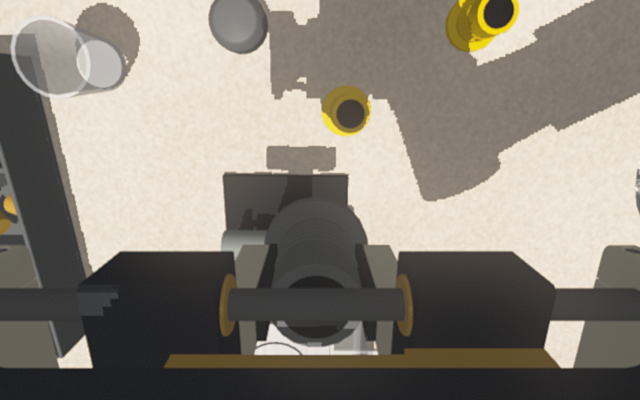

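View pics/scene2.png

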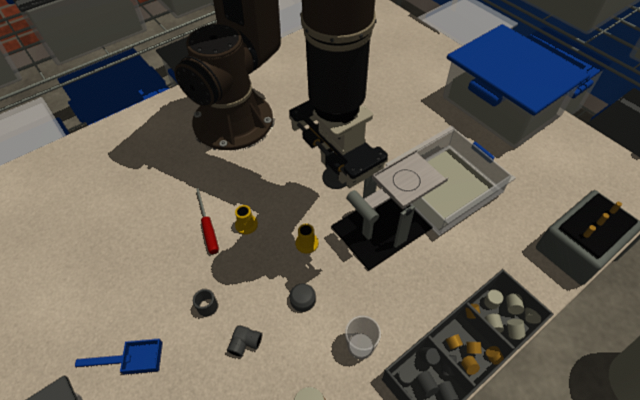

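The fitting is held: in the wrist view its bore is at about (318,290) between the pads, and the ring mark is free. Moving over the mark.

```bash
python3 -m inch '[[[0.03,0.12,0,0,0,0],[0.08,0.3,0,0,0,0],[0.14,0.5,0,0,0,0],[0.18,0.67,0,0,0,0],[0.21,0.78,0,0,0,0],[0.22,0.83,0,0,0,0],[0.22,0.83,0,0,0,0]]]' && python3 -m inch '[[[0,0,-0.1,0,0,0],[0,0,-0.2,0,0,0],[0,0,-0.28,0,0,0],[0,0,-0.34,0,0,0],[0,0,-0.36,0,0,0],[0,0,-0.36,0,0,0]]]'; python3 - <<'E'
from h import *
par=P("wrist");print(arm.get_state()["eef_pos"])
for c in ("wrist","scene","top"):
  im=arm.grab_frame(c); cv2.imwrite(f"pics/{c}3.png",im)
  if c=="scene": cv2.imwrite("pics/s3c.png",cv2.resize(im[110:250,320:480],None,fx=4,fy=4,interpolation=cv2.INTER_CUBIC))
e=arm.get_state()["eef_pos"]; print(proj("wrist",[e[0],e[1],e[2]-.141],par))
E
```

```text
t: 7.65
eef_pos: [0.5522, 0.1441, 0.4405]
ee_rot: [3.141, -0.0, -1.608]
force: [0.1, 0.2, -1.7]
width: 0.0372
t: 8.4
eef_pos: [0.5523, 0.1443, 0.3688]
ee_rot: [-3.141, -0.0, -1.608]
force: [-0.1, 1.2, -2.2]
width: 0.037
[0.55226668 0.14427698 0.36877949]
[318.66288275 305.87198695]
```

View pics/wrist3.png

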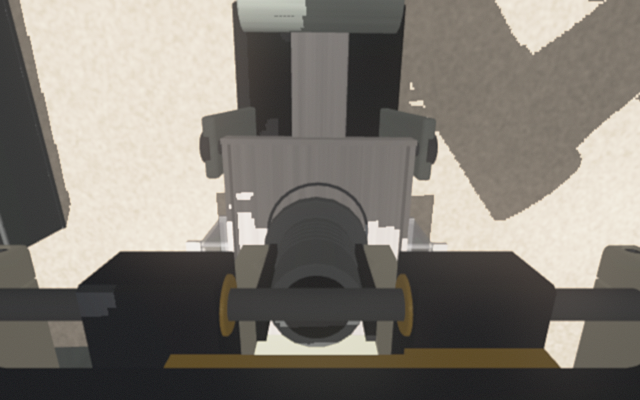

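View pics/s3c.png

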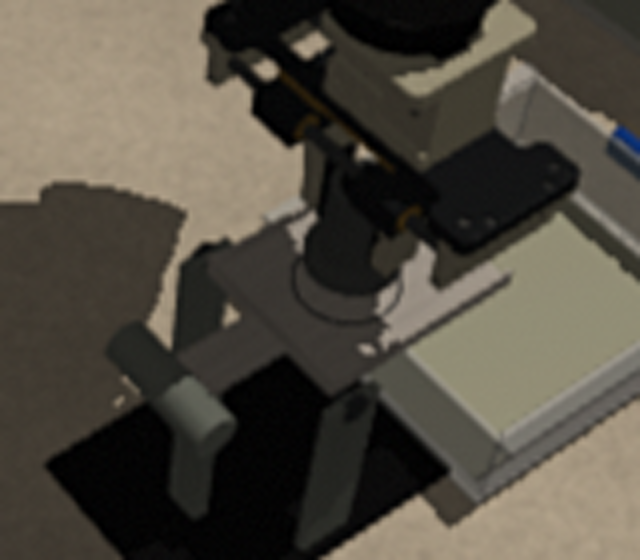

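Over the ring and centred laterally (about 317, with the tray between columns 222 and 415). I check the fore-aft position by projecting the ring's rear edge.

```bash
python3 - <<'E'
from h import *
e=arm.get_state()["eef_pos"]; s=np.array([.036,.9993,0])
for z in (.144,.146,.148): print(z,proj("wrist",np.array([e[0],e[1],z])-.03*s), proj("wrist",np.array([e[0],e[1],z])-.1*s))
z=e[2]-.201; print("foot rear top edge",proj("wrist",np.array([e[0],e[1],z+.008])-.028*s), "rear tray edge expected", proj("wrist",np.array([.5525,.1446,.146])-.1*s))
im=cv2.imread("pics/wrist3.png")[130:350,210:430]; cv2.imwrite("pics/w3c.png",cv2.resize(im,None,fx=2.6,fy=2.6,interpolation=cv2.INTER_CUBIC))
E
```

```text
0.144 [317.98167893 179.48091225] [318.01650364  52.14349065]
0.146 [317.99950801 180.27697412] [318.03661334  51.73625985]
0.148 [318.01766592 181.08771827] [318.05713444  51.32069771]
foot rear top edge [318.31386926 198.19701374] rear tray edge expected [317.76866167  52.12194982]
```

View pics/w3c.png

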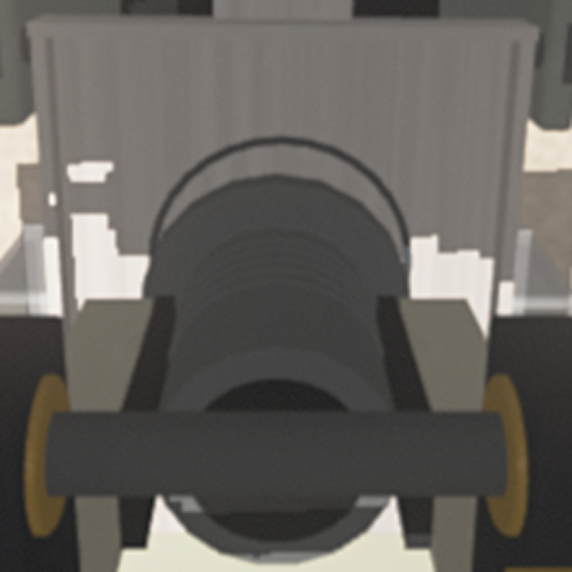

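```bash
python3 -m inch '[[[0,0.01,-0.04,0,0,0],[0,0.01,-0.08,0,0,0],[0,0.01,-0.1,0,0,0],[0,0.01,-0.105,0,0,0],[0,0.01,-0.105,0,0,0],[0,0.01,-0.105,0,0,0]]]'; python3 - <<'E'
from h import *
print(arm.get_state()["eef_pos"],arm.get_state()["force"])
for c in ("wrist","scene"):
  im=arm.grab_frame(c); cv2.imwrite(f"pics/{c}4.png",im)
a=cv2.imread("pics/scene4.png")[130:230,350:450]; b=cv2.imread("pics/wrist4.png")[130:350,210:430]
cv2.imwrite("pics/c4.png",np.hstack([cv2.resize(a,(390,390),interpolation=cv2.INTER_CUBIC),cv2.resize(b,(390,390))]))
E
```

```text
t: 9.3
eef_pos: [0.5523, 0.1463, 0.3479]
ee_rot: [-3.141, 0.0, -1.608]
force: [-0.2, 0.5, -2.6]
width: 0.0371
[0.55225074 0.14633584 0.34789872] [-0.18651693  0.51750028 -2.58503958]
```

View pics/c4.png

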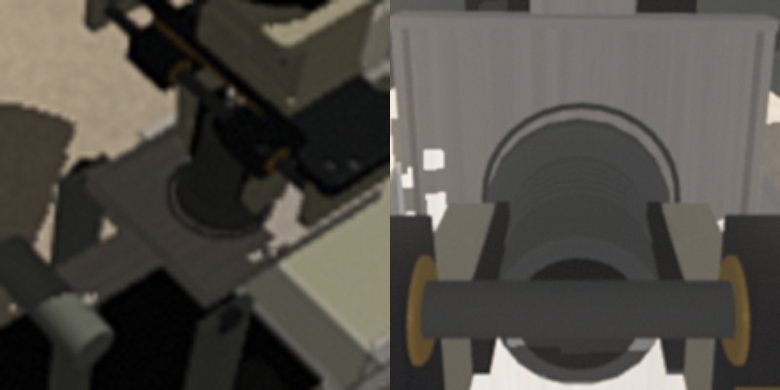

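The foot sits just inside the ring with a gap of about 1 mm. Releasing.

```bash
python3 -m inch '[[[0,0,0,0,0,0],[0,0,0,0,0,0],[0,0,0,0,0,0],[0,0,0,0,0,0],[0,0,0.03,0,0,0],[0,0,0.1,0,0,0]]]' 87.6; python3 - <<'E'
from h import *
for c in ("wrist","scene"): cv2.imwrite(f"pics/{c}5.png",arm.grab_frame(c))
E
```

```text
t: 10.15
eef_pos: [0.5521, 0.1463, 0.3679]
ee_rot: [3.141, -0.001, -1.608]
force: [0.1, -0.0, 0.6]
width: 0.0866
```

View pics/scene5.png

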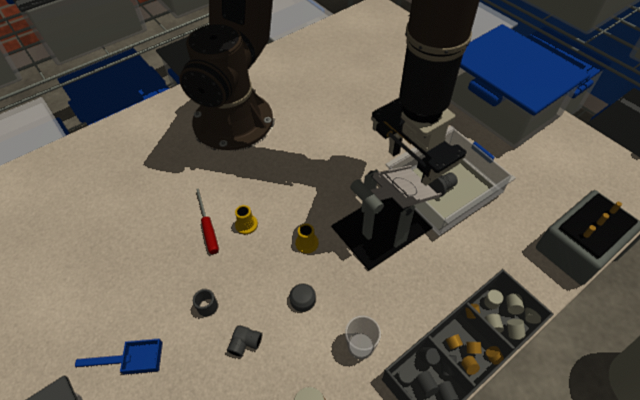

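View pics/wrist5.png

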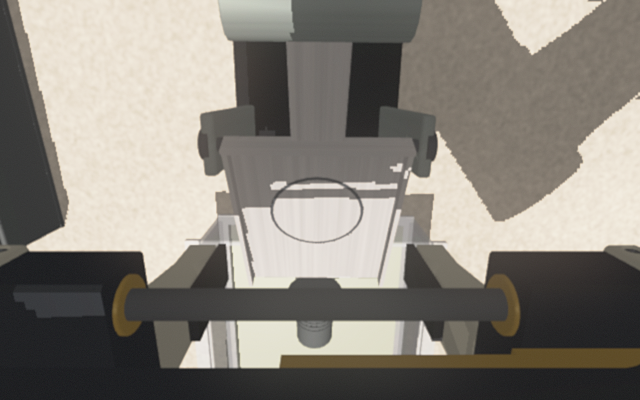

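The tray tipped and the fitting is in the tub, near (445,182) in scene. The ring mark is empty at wrist (317,210). Lifting clear.

```bash
python3 -m inch '[[[0,0,0.1,0,0,0],[0,0,0.3,0,0,0],[-0.1,0,0.5,0,0,0],[-0.3,-0.2,0.6,0,0,0],[-0.4,-0.4,0.6,0,0,0],[-0.4,-0.6,0.6,0,0,0],[-0.4,-0.8,0.6,0,0,0],[-0.4,-0.8,0.6,0,0,0]]]'; python3 -m inch '[[[0,0,0,0,0,0],[0,0,0,0,0,0],[0,0,0,0,0,0],[0,0,0,0,0,0],[0,0,0,0,0,0],[0,0,0,0,0,0],[0,0,0,0,0,0],[0,0,0,0,0,0]]]';python3 - <<'E'
from h import *
for c in ("top","scene"):
  im=arm.grab_frame(c); cv2.imwrite(f"pics/{c}6.png",im)
  for r in arm.search_frame("fitting_center",c): print(c,r)
E
```

```text
t: 11.25
eef_pos: [0.4717, -0.0156, 0.4882]
ee_rot: [-3.141, 0.0, -1.611]
force: [-0.9, -0.6, 1.4]
width: 0.0877
t: 12.25
eef_pos: [0.4721, -0.0137, 0.4877]
ee_rot: [-3.142, -0.0, -1.608]
force: [-0.0, -0.5, -0.2]
width: 0.0877
top {'box': [376.1, 252.8, 399.1, 281.4], 'score': 0.94}
top {'box': [343.3, 199.5, 360.0, 222.8], 'score': 0.71}
top {'box': [236.6, 170.5, 284.4, 191.5], 'score': 0.55}
scene {'box': [431.1, 172.8, 460.0, 194.7], 'score': 0.84}
scene {'box': [293.1, 222.6, 319.3, 255.0], 'score': 0.82}
scene {'box': [235.9, 206.5, 259.4, 231.4], 'score': 0.66}
```

View pics/scene6.png

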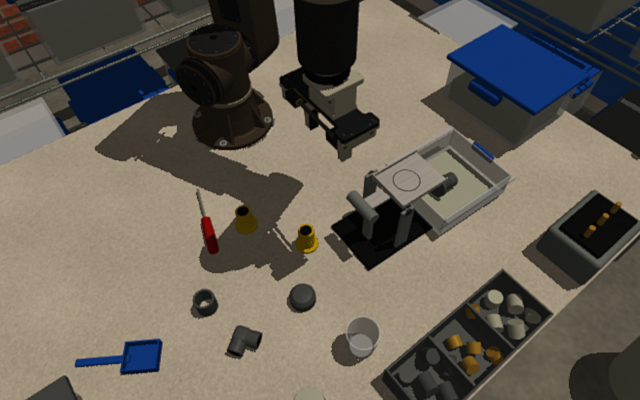

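View pics/top6.png

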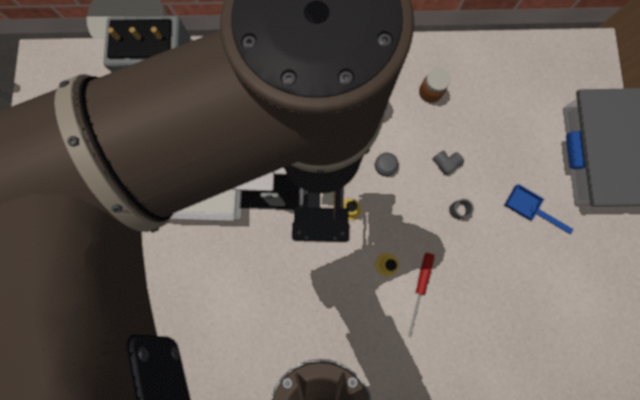

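The tray is level again, with the ring back at (406,180), and the fitting lies in the tub at (447,182). I check that it stays at rest.

```bash
python3 -m inch '[[[0,0,0,0,0,0],[0,0,0,0,0,0],[0,0,0,0,0,0],[0,0,0,0,0,0],[0,0,0,0,0,0],[0,0,0,0,0,0],[0,0,0,0,0,0],[0,0,0,0,0,0]]]' >/dev/null;python3 - <<'E'
from h import *
a=cv2.imread("pics/scene6.png"); b=arm.grab_frame("scene"); cv2.imwrite("pics/scene7.png",b)
print(arm.search_frame("fitting_center","scene")[0])
d=cv2.absdiff(a,b)[130:240,330:515]; print("diff",d.max(),(d.max(2)>15).sum())
p=at_z("scene",447,182,.03); print(p, p[1]-.145, p[0]-.5525)
cv2.imwrite("pics/s7c.png",cv2.resize(b[120:250,330:520],None,fx=4,fy=4,interpolation=cv2.INTER_CUBIC))
E
```

```text
{'box': [234.7, 207.6, 259.9, 233.0], 'score': 0.82}
diff 25 1
[0.56392057 0.29860457 0.03      ] 0.15360457175155715 0.011420566047028125
```

View pics/s7c.png

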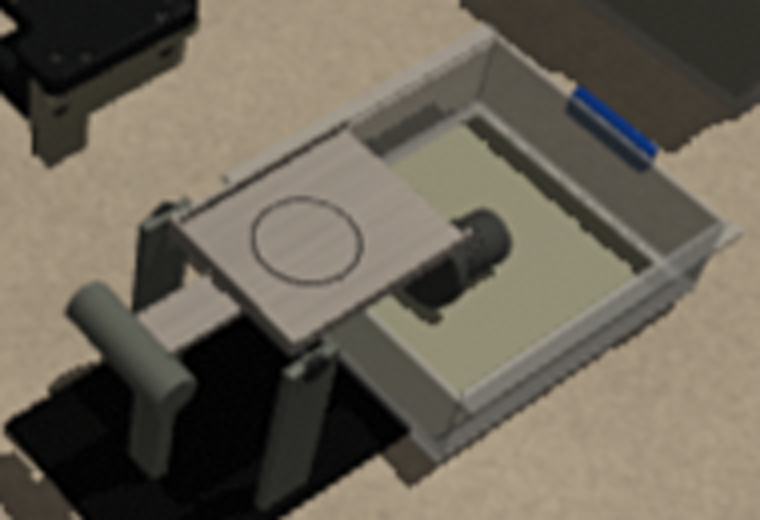

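The fitting lies still on the tub floor, the tray is level and empty, and the arm is clear.

```bash
python3 -c "
from station import arm
print(arm.job_done())"
```

```text
the job is handed in; nothing more can be done
None
```

I gripped the grey flanged fitting by its stem and brought it down upright, foot just inside the ring mark with about a 1 mm gap. I then opened the jaws across the tray. The tray tipped under its weight, the fitting slid into the wash tub, and I moved the arm clear before handing in at about 13.5 s. The hand-in gave no verdict.

**Last checks:**
- **Fitting:** it lies on its side on the tub floor, about 154 mm along and 11 mm across from the ring mark. It did not move between two pictures 1 s apart (one pixel differed, at noise level).
- **Tray:** it is level and empty, with the ring back at its first pixel position. I did not see the tray during the tipping itself. I took it to have tipped from the picture just after release.
- **Arm:** it stands clear with no force on the tool.

**Disagreements:**
- In the last scene picture the detector's best hit was a yellow look-alike, so I judged the fitting's place from the picture itself. One picture earlier it had found the fitting in the tub at 0.84.
- The wrist picture put the ring about 2 mm further along than my first estimate. I corrected for that before letting go.

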